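Set and lock the air pressure for the micro-blaster

ROBOT

A 6-joint arm with a two-finger parallel gripper is mounted at the origin on the work surface. World frame = base frame: x ahead of the robot, y to its left, z up, the work surface at z = 0. Lengths are in m, angles in rad, forces in N, time in s.
With the tool pointing down it reaches from about 0.3 to 0.875 m from the base axis. Payload 6.4 kg.
Tool frame: the origin (TCP) lies between the finger pads; the fingertips stand 8 mm ahead of it and the grasp point (between the pads) lies 11 mm behind it (ctrl.finger_overhang is the distance from the TCP to the fingertips, in m); z points along the fingers, y is the line along which they close (so a half turn about z gives the same grasp; the last joint's range is limited). The gripper opens to 85 mm and grips with 20 to 120 N. Pads are 22 mm wide; open, the fingers measure 114 mm over their backs; the gripper's body (76 mm by 85 mm) begins 54 mm behind the grasp point. The pads swing forward as they close: fully open they stand 13 mm farther back than shut.
Start: joints at [-1.528, 0.181, 1.607, -0, 1.354, -0.206], TCP at [0.142, -0.557, 0.239] pointing down, gripper open.
Joint ranges: [-2.99, 2.99], [-0.89, 2.07], [0.3, 2.58], [-1.14, 4.28], [0, 2.63], [-3.12, 3.12]. Speed limits (rad/s): [2.57, 2.57, 3.01, 3.14, 3.14, 3.14].

INTERFACE

Orientations are given as a unit quaternion [w, x, y, z].
In Python, from bench import ctrl, camera gives the robot as it stands.
- The arm moves only by the shell command python3 -m pendant 'ROWS' [OPENING]. ROWS is JSON, a list of rows, each a list of 6 numbers: the shift along the world's x, y, z normalised to -1 to 1, where 1 is 200 mm, then the turn, a rotation vector about the world's x, y, z normalised to -1 to 1, where 1 is pi/2 rad. In form: [[dx, dy, dz, rx, ry, rz], ...]. A call has exactly 10 rows; each row shifts and turns the commanded pose from where the row before left it; what a row does not reach is not made up. A row lasts 1/8 s, in which the tool goes at most 62.5 mm and 10.7 degrees, less where a joint would pass 70% of its speed; a pose out of reach is approached as far as the arm can. A call with a number of a shift or a turn outside -1 to 1 is refused whole. A call with a gripper value outside its range is refused whole. OPENING is the opening, from -1 (shut) to 1 (fully open), set as the call begins (- or left out, the last holds). The fingers move at their own pace and stop on an object; the grip force is fixed at half the most. Time passes only in rows, so rows that do not move let the fingers close, or fill a call up. It gives the time, the measured TCP pose, the force, the opening and the grip force at its end, in the units of the state.
- ctrl.get_obs(): the state, without advancing time (a new reading comes with each control period).
- camera(name): name is "scene" or "top"; returns a dict with "color" (384x512x3 uint8, blue, green, red), "fx", "fy", "cx", "cy" (pixels), "xyz" and "rotation" of the camera in the world. Camera axes: x right, y down, z forward; pixel columns grow to the right and rows downward; lengths in m; the calibration is good to about 2 mm. A picture is of the moment at which its call begins. There is no depth.
- ctrl.hand_in(): hands the job in; it is judged then, once.
The state is a dict: "time_s": time; "q": joint angles; "dq": joint speeds; "joint_efforts": joint torques, N m; "eef_pos": TCP position; "eef_rot": TCP orientation; "wrist_force": force on the tool from outside, world axes, zero at the start; "torque": the same for the moment, N m; "opening": opening from 0.0 (shut) to 1.0 (fully open); "grasp_force": force on a finger pad.
Only numpy, scipy, OpenCV 4.12 (cv2) and the standard library are available. Lean on these libraries where they do the work, as an engineer would, in place of code of your own. Each camera call takes 0.05 s, during which the arm holds its last target. There are 200 camera calls.

TASK

Set the air for the blaster on the blue control unit: pull the black regulator knob up to unlock it, turn it clockwise until the gauge needle stands well inside the green band, and push the knob fully back down so that it locks with the needle still in the green. Then open the air by flipping the red toggle lever all the way over, away from you. Leave the tools and jars on and around the unit where they are.

Things in the scene. Friction and masses are not known exactly. Their poses are not given: they have to be found in the camera images.
- air_unit: blue sheet-metal air control unit screwed to the bench, 210 (x) x 290 (y) mm, aluminium top panel 92 mm above the bench. Origin: centre of its underside on the bench. Own +x points to its back (two copper pipes), -x is the front that the worker faces, +y is the worker's left, z up. On the panel, in its own x, y in mm: knob axis (-10, -20), gauge axis (18, 75), toggle (-15, -105)
- knob_grip (a point): point on the axis of the black fluted regulator knob at the height to grip, 34 mm above the panel when the knob is down; it rises with the knob. The knob is an upright cylinder 44 mm in diameter and 40 mm tall; its top is 12 mm above this point and its lower edge 28 mm below it (6 mm above the panel when down). x and y stay fixed
- knob_lift (a joint): height of the knob, m: 0 = fully down and locked, 0.008 = fully up (an orange sleeve shows below it). About 3 N of friction holds it at any height. Below 0.005 its inner splines (20 places, one every 18 degrees) lock the turning. Going down it may stop tooth on tooth at 0.002 to 0.005: turn it by 5 degrees either way and push again (10 to 20 N). Locking shifts it by up to 0.12 rad and leaves 0.06 rad of play
- knob (a joint): angle of the knob, rad, growing clockwise seen from above, 0 to 5.89 between stops; it turns easily (0.03 N m) when up and stays where it is left. Clockwise raises the pressure
- needle (a joint): angle of the black gauge needle, rad, growing clockwise seen from above, from 0 (no pressure, pointing to the front left, midway between the unit's own -x and +y) to 4.71 (full scale). It always reads 0.8 x the knob angle
- zone (a joint): angle of the middle of the green band on the white dial, rad, on the same scale as needle. The band, which marks the pressure wanted, reaches 0.25 rad (7.7 mm) to each side of it. It is under the gauge's glass and does not move during the job
- needle_tip (a point): tip of the needle, 31 mm from the gauge axis. The gauge is round, 86 mm across, its glass 12 mm above the panel
- zone_mid (a point): middle of the green band, 31 mm from the gauge axis, level with the needle tip
- toggle (a joint): angle of the red toggle lever of the outlet valve, rad: 0 = shut, leaning 0.45 rad to the unit's own -x (the front); 0.9 = open, leaning 0.45 rad to its own +x (away from the worker). It pivots about the unit's y axis 8 mm above the panel, has a stop at each end, and stays where it is left; about 2 N at its tip moves it
- toggle_tip (a point): centre of the rounded end of the red toggle lever, 45 mm from its pivot; the red sleeve is 11 mm thick
- loupe: black eye loupe standing on the unit's top panel near its back right corner, 37 mm across, 28 mm tall; origin at the centre of its underside. Leave it alone
- hammer: jeweller's hammer lying in front of the unit, 235 mm long; origin on the bench near the middle of its handle, own y along the handle to the head. Leave it alone
- pliers: red-handled pliers lying flat right of the unit, 170 mm long; origin at the middle, own x along to the jaws. Leave alone
- torch: black gas torch standing left of the unit, 64 mm across its foot, 135 mm tall; origin at the centre of its foot. Leave it alone
- jar: glass jar with a yellow lid standing right of the unit, 68 mm across, 85 mm tall; origin at the centre of its underside. Leave it alone
- mandrel: steel ring mandrel with a wooden handle lying at the left of the bench, about 310 mm long; origin near its handle end, own x along to the tip. Leave it alone
- brush: flat bench brush lying at the right of the bench, 160 mm long; origin at the middle of its handle. Leave it alone

How it is judged:
By the outcome, as a careful person would: the job done as asked, in the order asked, and still so for the second after the job is handed in, with the robot touching nothing.
It also fails if it takes over 51 s, if anything falls off the work surface, if the arm or the gripper's body presses on something with over 40 N, if the wrist force passes 120 N, or if a joint passes its speed limit or range.

## Working session

There is one attempt and no reset: what is moved stays moved. The work goes in short steps, Python scripts to look and compute and a shell command to move; the robot and the scene stay as the last step left them, time stands still between calls to the robot, and variables do not carry over. Pictures are saved under pics/ and viewed, at most 10 in all, crops included, and the job is handed in when it is done.

```bash
mkdir -p pics
cat > h.py <<'E'
import numpy as np, cv2
from bench import ctrl, camera
def ray(c,u,v):
    d=np.array([(u-c["cx"])/c["fx"],(v-c["cy"])/c["fy"],1.]);return np.array(c["xyz"]),np.array(c["rotation"]).reshape(3,3)@d
def onplane(c,u,v,z):
    o,d=ray(c,u,v);return o+d*(z-o[2])/d[2]
def two(c1,p1,c2,p2):
    o,d=ray(c1,*p1);q,e=ray(c2,*p2);s=np.linalg.lstsq(np.c_[d,-e],q-o,rcond=None)[0]
    a,b=o+d*s[0],q+e*s[1];return (a+b)/2,np.linalg.norm(a-b)
E
python3 - <<'E'
from h import *
for n in("scene","top"):
    c=camera(n);cv2.imwrite(f"pics/{n}0.png",c["color"]);print(n,c["fx"],c["cx"],c["cy"],c["xyz"],np.round(c["rotation"],3).tolist())
print(ctrl.get_obs())
E
```

```text
scene 421.6784062394967 251.3369677028261 194.4598108502596 [1.0546809  0.64835778 1.16969872] [-0.105, 0.326, 0.887, -0.309]
top 403.3067286089655 254.43185825469902 186.01167901401413 [ 0.4652353  -0.01473749  1.57489627] [0.024, -0.699, 0.715, -0.015]
{'time_s': 0.1, 'q': array([-1.52827524e+00,  1.81473912e-01,  1.60790405e+00, -1.78192369e-05,
        1.35380601e+00, -2.06301390e-01]), 'dq': array([-0.00077407, -0.00168872, -0.00259882, -0.00045421, -0.00123438,
       -0.00141675]), 'joint_efforts': array([ 2.70668079e-04, -4.45876050e+01, -3.52239347e+01, -3.25950414e-04,
        4.10405657e-03, -1.64377216e-06]), 'eef_pos': array([ 0.14159091, -0.55679358,  0.23847212]), 'eef_rot': array([-7.93705022e-04,  9.92270346e-01,  1.24092417e-01,  5.64138954e-05]), 'wrist_force': array([-0.01059448, -0.12214446, -0.16619728]), 'torque': array([ 0.01236874, -0.00594673,  0.04937966]), 'grasp_force': 0.0, 'opening': 0.9997301082006111}
```

View pics/scene0.png

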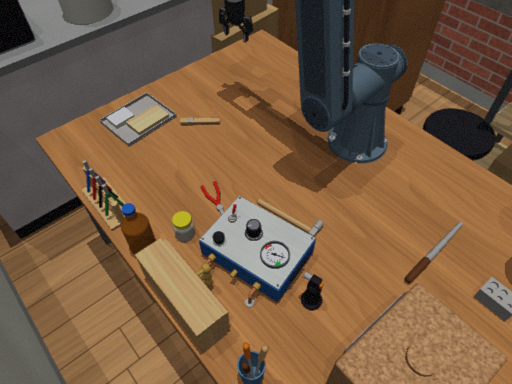

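View pics/top0.png

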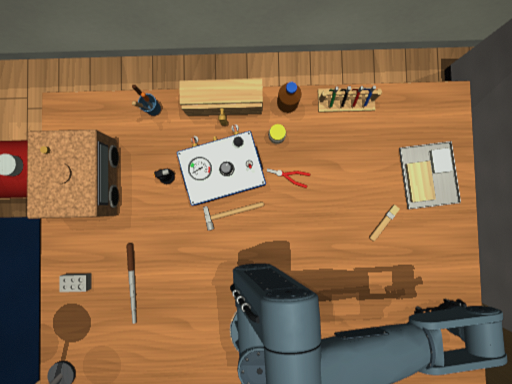

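Both views show the unit: knob near top (226,169) / scene (254,228), gauge at top (199,168), toggle right of the knob at top (249,164). I need enlarged crops.

Run:
```python
import cv2,numpy as np
s=open('h.py').read().replace('np.array(c["rotation"]).reshape(3,3)@d','Rotation.from_quat(np.roll(c["rotation"],-1)).apply(d)').replace('import numpy','from scipy.spatial.transform import Rotation\nimport numpy',1)
open('h.py','w').write(s)
a=cv2.imread('pics/top0.png')[125:210,170:275];b=cv2.imread('pics/scene0.png')[190:300,195:330]
a=cv2.resize(a,(735,595),interpolation=cv2.INTER_CUBIC);b=cv2.resize(b,None,fx=5,fy=5,interpolation=cv2.INTER_CUBIC)
cv2.imwrite('pics/topc.png',a);cv2.imwrite('pics/scenec.png',b)
```

```text
(no output)
```

View pics/topc.png

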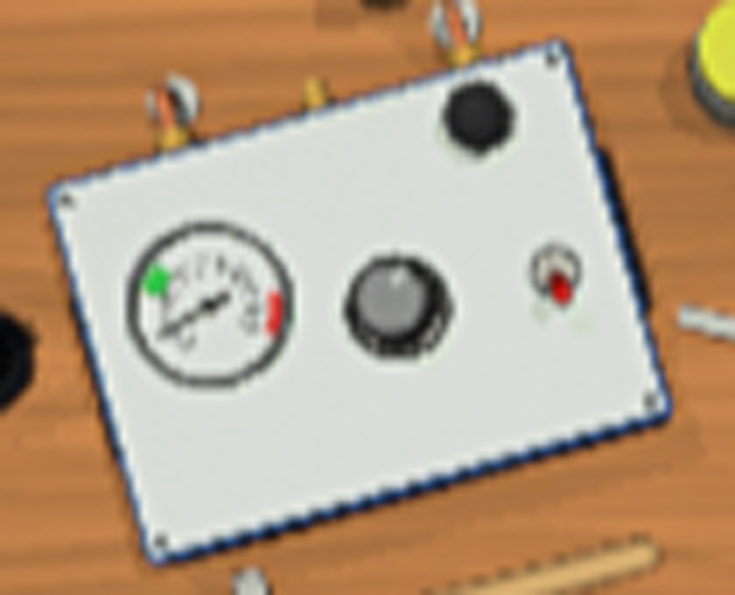

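View pics/scenec.png

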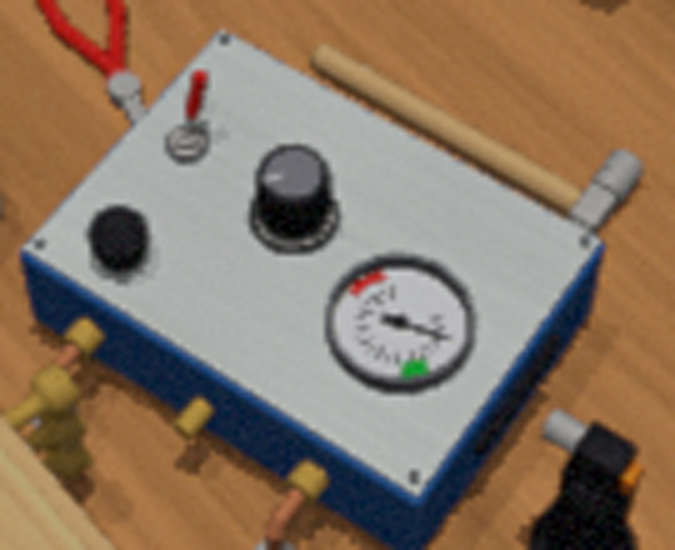

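The crops show the white panel's corners and screws, the knob cap at topc (393,300), gauge centre (210,305), needle pointing front-left to (160,335), green mark at (157,281), and the toggle's red end at (562,293). Now to measure these.

Run:
```python
from h import *
T=camera("top");S=camera("scene")
t=lambda x,y:((x+.5)/7-.5+170,(y+.5)/7-.5+125)
s=lambda x,y:((x+.5)/5-.5+195,(y+.5)/5-.5+190)
P={'BL':((68,201),(414,478)),'BR':((553,60),(40,244)),'FR':((650,401),(224,39)),'FL':((162,543),(585,241)),'knobtop':((393,299),(295,171)),'gauge':((210,305),(400,322)),'needle':((160,335),(446,336)),'green':((157,281),(415,369)),'togtip':((562,296),(200,76)),'togbase':((556,268),(187,142))}
R={}
for k,(a,b) in P.items():
    R[k],e=two(T,t(*a),S,s(*b));print(k,np.round(R[k],4),round(e*1e3,1),'top@.092',np.round(onplane(T,*t(*a),.092)[:2],4),np.round(onplane(S,*s(*b),.092)[:2],4))
m=sum(R[k] for k in('BL','BR','FR','FL'))/4
v=(R['BL']+R['FL']-R['BR']-R['FR'])[:2]; yaw=np.arctan2(-v[0],v[1]);print('centre',m,'yaw',yaw)
Rz=np.array([[np.cos(yaw),-np.sin(yaw)],[np.sin(yaw),np.cos(yaw)]])
for k,p in dict(knob=(-.01,-.02),gauge=(.018,.075),tog=(-.015,-.105)).items():print(k,m[:2]+Rz@p)
# angles from each view
for n,c,f,i in(('top',T,t,0),('scene',S,s,1)):
    g=onplane(c,*f(*P['gauge'][i]),.1)[:2]
    for k in('needle','green'):
        d=Rz.T@(onplane(c,*f(*P[k][i]),.1)[:2]-g); a=np.arctan2(d[1],d[0]); print(n,k,'angle',(3*np.pi/4-a)%(2*np.pi),'r',np.hypot(*d))
print(T['color'].shape)
```

```text
BL [0.6755 0.2816 0.09  ] 1.6 top@.092 [0.6758 0.2807] [0.6756 0.2828]
BR [0.7442 0.0225 0.0914] 1.6 top@.092 [0.7448 0.022 ] [0.7438 0.0235]
FR [ 0.5623 -0.025   0.0929] 0.4 top@.092 [ 0.5625 -0.0251] [ 0.5617 -0.0254]
FL [0.4933 0.2338 0.0902] 0.8 top@.092 [0.4936 0.2332] [0.4939 0.2348]
knobtop [0.6138 0.1062 0.138 ] 2.5 top@.092 [0.6196 0.1093] [0.5932 0.083 ]
gauge [0.6177 0.2058 0.097 ] 1.2 top@.092 [0.6187 0.2061] [0.6153 0.2041]
needle [0.6033 0.2313 0.0983] 1.4 top@.092 [0.6034 0.2328] [0.6012 0.2284]
green [0.6313 0.2337 0.0957] 1.1 top@.092 [0.6321 0.234 ] [0.6294 0.2327]
togtip [0.6138 0.0188 0.1426] 0.0 top@.092 [0.6191 0.02  ] [ 0.5921 -0.0122]
togbase [0.6326 0.0236 0.0954] 2.7 top@.092 [0.634  0.0228] [0.6302 0.0225]
centre [0.61883883 0.12824889 0.09112843] yaw 0.25981935739751133
knob [0.61431258 0.1063511 ]
gauge [0.61696673 0.20535592]
tog [0.63131741 0.02291947]
top needle angle 0.5252349623808865 r 0.03059450373192973
top green angle 1.4932987722249136 r 0.030779334748649953
scene needle angle 0.5199982494041213 r 0.02786293432148402
scene green angle 1.5041170250933522 r 0.031660583496744915
(384, 512, 3)
```

```bash
python3 -m pendant '[[0.148,0.207,0,0,0,0.087],[0.148,0.207,0,0,0,0.087],[0.148,0.207,0,0,0,0.087],[0.148,0.207,0,0,0,0.087],[0.148,0.207,0,0,0,0.087],[0.148,0.207,0,0,0,0.087],[0.148,0.207,0,0,0,0.087],[0.148,0.207,0,0,0,0.087],[0.148,0.207,0,0,0,0.087],[0.148,0.207,0,0,0,0.087]]' 1
python3 -m pendant '[[0.148,0.207,0,0,0,0.087],[0.148,0.207,0,0,0,0.087],[0.148,0.207,0,0,0,0.087],[0.148,0.207,0,0,0,0.087],[0.148,0.207,0,0,0,0.087],[0.148,0.207,0,0,0,0.087],[0,0,-0.05,0,0,0],[0,0,-0.1,0,0,0],[0,0,0,0,0,0],[0,0,0,0,0,0]]' 1
python3 - <<'E'
from h import *
o=ctrl.get_obs();print(o['time_s'],o['eef_pos'],Rotation.from_quat(np.roll(o['eef_rot'],-1)).as_matrix().round(3),o['q'],o['wrist_force'])
E
```

```text
time_s: 1.45
eef_pos: [0.4383, -0.1418, 0.2394]
eef_rot: [0.0, 0.69, 0.724, 0.0]
wrist_force: [0.8, -0.5, -0.4]
opening: 1.002
grasp_force: 0.0
time_s: 2.7
eef_pos: [0.6149, 0.1041, 0.2092]
eef_rot: [-0.0, 0.347, 0.938, -0.0]
wrist_force: [0.1, -0.2, 0.1]
opening: 1.001
grasp_force: 0.0
2.7 [0.61486093 0.10411788 0.20923636] [[-0.76  0.65 -0.  ]
 [ 0.65  0.76 -0.  ]
 [ 0.   -0.   -1.  ]] [-2.22519431e-02  3.13572508e-01  1.50714981e+00 -9.02098566e-05
  1.32132891e+00 -8.85111269e-01] [ 0.07167403 -0.17474349  0.11888742]
```

```bash
python3 -m pendant '[[0,0.011,-0.1,0,0,0],[0,0,-0.1,0,0,0],[0,0,-0.1,0,0,0],[0,0,-0.08,0,0,0],[0,0,-0.05,0,0,0],[0,0,-0.04,0,0,0],[0,0,0,0,0,0],[0,0,0,0,0,0],[0,0,0,0,0,0],[0,0,0,0,0,0]]' 1
python3 -m pendant '[[0,0,0,0,0,0],[0,0,0,0,0,0],[0,0,0,0,0,0],[0,0,0,0,0,0],[0,0,0,0,0,0],[0,0,0,0,0,0],[0,0,0,0,0,0],[0,0,0,0,0,0],[0,0,0,0,0,0],[0,0,0,0,0,0]]' -1
python3 - <<'E'
from h import *
S=camera("scene")["color"][150:300,180:340]
cv2.imwrite('pics/s2.png',cv2.resize(S,None,fx=4,fy=4,interpolation=cv2.INTER_CUBIC))
E
```

```text
time_s: 3.95
eef_pos: [0.6155, 0.1073, 0.1158]
eef_rot: [0.0, 0.346, 0.938, 0.0]
wrist_force: [0.1, -0.5, 0.6]
opening: 0.997
grasp_force: 0.0
time_s: 5.2
eef_pos: [0.6155, 0.1075, 0.1157]
eef_rot: [0.0, 0.346, 0.938, 0.0]
wrist_force: [0.0, 2.0, 5.4]
opening: 0.498
grasp_force: 60.9
```

View pics/s2.png

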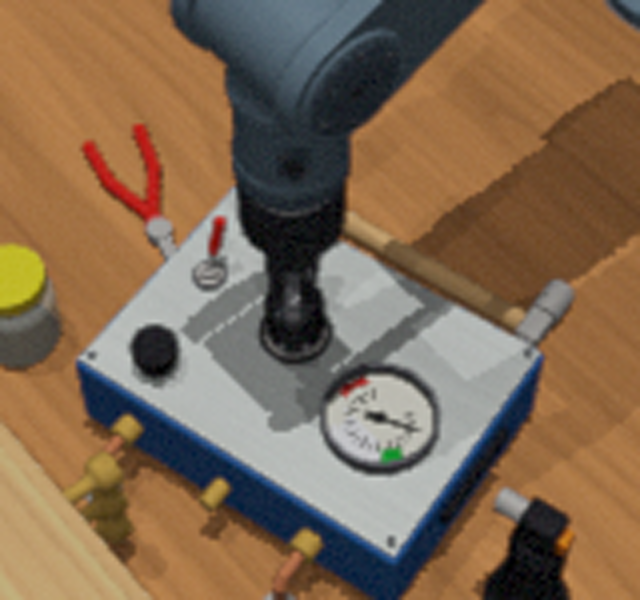

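The knob is gripped (42 mm opening), needle and green band visible at (420,432) and (392,456). Lift.

```bash
python3 -m pendant '[[0,0,0.01,0,0,0],[0,0,0.01,0,0,0],[0,0,0.01,0,0,0],[0,0,0.01,0,0,0],[0,0,0.002,0,0,0],[0,0,0,0,0,0],[0,0,0,0,0,0],[0,0,0,0,0,0],[0,0,0,0,0,0],[0,0,0,0,0,0]]'
```

```text
time_s: 6.5
eef_pos: [0.6153, 0.1075, 0.1234]
eef_rot: [0.0, 0.346, 0.938, 0.0]
wrist_force: [4.0, 2.3, -3.7]
opening: 0.499
grasp_force: 61.2
```

```bash
python3 -m pendant '[[0,0,0,0,0,-0.05],[0,0,0,0,0,-0.1],[0,0,0,0,0,-0.1],[0,0,0,0,0,-0.1],[0,0,0,0,0,-0.1],[0,0,0,0,0,-0.1],[0,0,0,0,0,-0.1],[0,0,0,0,0,-0.08],[0,0,0,0,0,-0.045],[0,0,0,0,0,0]]'
cat > look.py <<'E'
from h import *
import sys
c=camera("scene");I=c["color"][200:300,220:340]
cv2.imwrite(f'pics/{sys.argv[1]}.png',cv2.resize(I,None,fx=6,fy=6,interpolation=cv2.INTER_CUBIC))
yaw=.26;R=np.array([[np.cos(yaw),-np.sin(yaw)],[np.sin(yaw),np.cos(yaw)]])
q=np.roll(ctrl.get_obs()['eef_rot'],-1)
g=np.array([.6153,.2041])-0; C=c["color"].astype(int)
acc={'green':[], 'dark':[]}
g=onplane(c,195+79.9,190+64.1,.1)[:2]
for v in range(235,275):
    for u in range(255,300):
        d=R.T@(onplane(c,u,v,.1)[:2]-g); r=np.hypot(*d)
        b,gr,r_=C[v,u]
        if .02<r<.034 and gr>b+50 and gr>r_+50: acc['green'].append((d,1))
        if .012<r<.030 and max(b,gr,r_)<200 and max(b,gr,r_)-min(b,gr,r_)<40:acc['dark'].append((d,255-max(b,gr,r_)))
a=lambda d:(3*np.pi/4-np.arctan2(d[1],d[0]))%(2*np.pi)
print('green',a(sum(d for d,w in acc['green'])))
h=np.zeros(42)
for d,w in acc['dark']:h[int(a(d)/.15)%42]+=w
print({round(i*.15+.075,2):int(h[i]) for i in range(42)if h[i]>150})
E
python3 look.py s3; python3 -c "
from bench import ctrl;print(ctrl.get_obs()['torque'])"
```

```text
time_s: 7.75
eef_pos: [0.615, 0.1074, 0.1233]
eef_rot: [-0.0, 0.82, 0.572, -0.0]
wrist_force: [2.2, 2.8, -2.8]
opening: 0.496
grasp_force: 61.2
green 1.52476049874519
{0.07: 345, 0.22: 603, 0.38: 638, 0.52: 445, 0.67: 379, 0.82: 561, 0.97: 539, 1.12: 400, 1.27: 520, 1.42: 286, 1.57: 715, 1.72: 379, 1.87: 444, 2.02: 400, 2.18: 482, 2.33: 522, 2.48: 336, 2.62: 427, 2.77: 477, 2.93: 395, 3.08: 326, 3.23: 415, 3.38: 380, 3.52: 582, 3.67: 409, 3.83: 511, 3.98: 408, 4.12: 379, 4.28: 604, 4.42: 394, 4.58: 494, 4.72: 512, 4.88: 464, 5.03: 201, 5.17: 402, 5.33: 330, 5.47: 466, 5.62: 263, 5.78: 464, 5.92: 332, 6.08: 403, 6.22: 375}
[ 0.57086357 -0.45349004 -0.00712914]
```

View pics/s3.png

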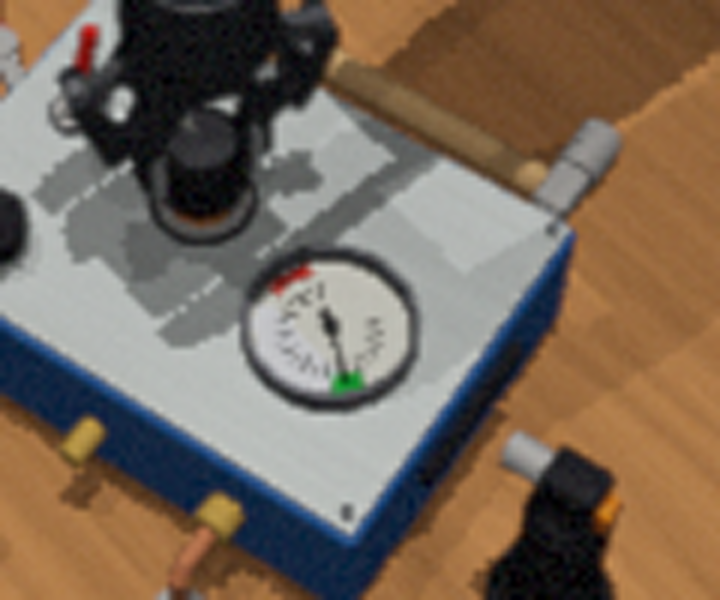

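The needle (line from (331,325) to (346,380)) points at the middle of the green mark (347,383); the orange sleeve shows the knob is up. Push down.

```bash
python3 -m pendant '[[0,0,-0.01,0,0,0],[0,0,-0.01,0,0,0],[0,0,-0.01,0,0,0],[0,0,-0.01,0,0,0],[0,0,-0.005,0,0,0],[0,0,0,0,0,0],[0,0,0,0,0,0],[0,0,0,0,0,0],[0,0,0,0,0,0],[0,0,0,0,0,0]]'
```

```text
time_s: 9.05
eef_pos: [0.6151, 0.1075, 0.1156]
eef_rot: [-0.0, 0.82, 0.572, -0.0]
wrist_force: [-3.0, 3.4, 8.7]
opening: 0.496
grasp_force: 62.7
```

```bash
python3 -m pendant '[[0,0,-0.005,0,0,0],[0,0,-0.005,0,0,0],[0,0,0,0,0,0],[0,0,0,0,0,0],[0,0,0,0,0,0],[0,0,0,0,0,0],[0,0,0,0,0,0],[0,0,0,0,0,0],[0,0,0,0,0,0],[0,0,0,0,0,0]]'
python3 look.py s4
```

```text
time_s: 10.3
eef_pos: [0.6152, 0.1075, 0.1154]
eef_rot: [0.0, 0.82, 0.572, 0.0]
wrist_force: [-8.8, 4.1, 21.0]
opening: 0.498
grasp_force: 63.7
green 1.52476049874519
{0.07: 342, 0.22: 602, 0.38: 635, 0.52: 442, 0.67: 385, 0.82: 557, 0.97: 537, 1.12: 398, 1.27: 520, 1.42: 289, 1.57: 714, 1.72: 394, 1.87: 443, 2.02: 348, 2.18: 479, 2.33: 523, 2.48: 335, 2.62: 429, 2.77: 477, 2.93: 395, 3.08: 329, 3.23: 414, 3.38: 379, 3.52: 594, 3.67: 413, 3.83: 514, 3.98: 410, 4.12: 374, 4.28: 609, 4.42: 391, 4.58: 496, 4.72: 515, 4.88: 461, 5.03: 199, 5.17: 399, 5.33: 333, 5.47: 467, 5.62: 268, 5.78: 466, 5.92: 330, 6.08: 398, 6.22: 378}
```

View pics/s4.png

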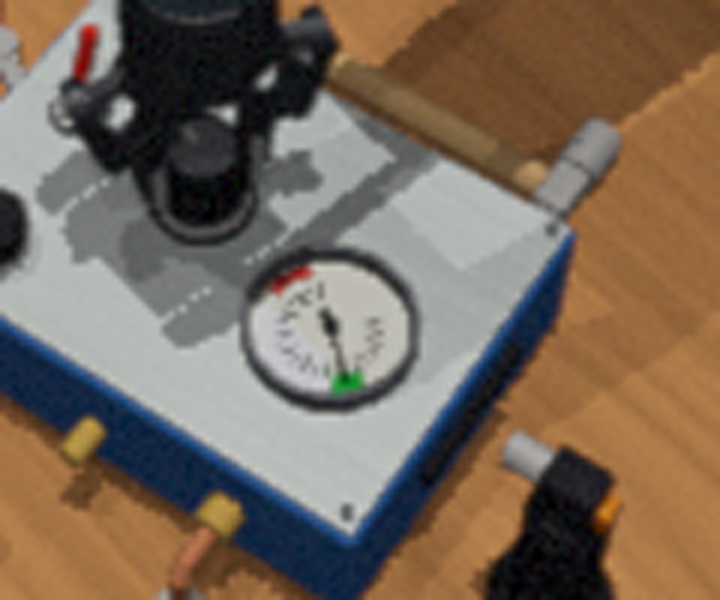

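Needle still on the middle of the green, orange sleeve hidden: the knob is down, locked. Release, raise, go in front of the toggle.

```bash
python3 -m pendant '[[0,0,0,0,0,0],[0,0,0,0,0,0],[0,0,0,0,0,0],[0,0,0,0,0,0],[0,0,0,0,0,0],[0,0,0,0,0,0],[0,0,0.1,0,0,0],[0,0,0.15,0,0,0],[0,0,0.15,0,0,0],[0,0,0.1,0,0,0]]' 1
python3 -m pendant '[[-0.02,-0.065,0,0,0,-0.08],[-0.02,-0.07,0,0,0,-0.08],[-0.02,-0.07,0,0,0,-0.08],[-0.02,-0.07,0,0,0,-0.08],[-0.02,-0.07,0,0,0,-0.08],[-0.02,-0.07,0,0,0,-0.08],[-0.027,-0.069,0,0,0,-0.08],[0,0,0,0,0,-0.05],[0,0,0,0,0,0],[0,0,0,0,0,0]]' -1
python3 - <<'E'
from h import *
S=camera("scene")["color"][170:290,200:340]
cv2.imwrite('pics/s5.png',cv2.resize(S,None,fx=5,fy=5,interpolation=cv2.INTER_CUBIC))
E
```

```text
time_s: 11.6
eef_pos: [0.6161, 0.1073, 0.216]
eef_rot: [0.001, 0.82, 0.572, 0.001]
wrist_force: [0.1, 0.1, 1.0]
opening: 1.002
grasp_force: 0.0
time_s: 12.85
eef_pos: [0.5859, 0.0106, 0.213]
eef_rot: [0.0, 0.991, 0.13, 0.0]
wrist_force: [-1.1, -0.5, -0.7]
opening: 0.005
grasp_force: 0.0
```

View pics/s5.png

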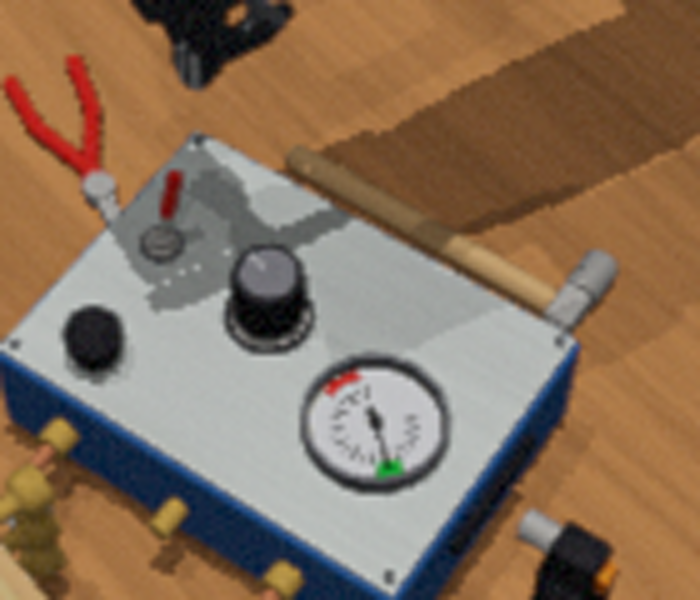

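Knob free and down (cap at (268,272)), needle tip in the green (390,467), lever still at the front (172,195). Descend and push.

```bash
python3 -m pendant '[[0,0,-0.1,0,0,0],[0,0,-0.1,0,0,0],[0,0,-0.1,0,0,0],[0,0,-0.08,0,0,0],[0,0,-0.04,0,0,0],[0,0,0,0,0,0],[0.02,0.005,0,0,0,0],[0.02,0.005,0,0,0,0],[0,0,0,0,0,0],[0,0,0,0,0,0]]' -1
python3 -m pendant '[[0.02,0.005,0,0,0,0],[0.02,0.005,0,0,0,0],[0.02,0.005,0,0,0,0],[0.02,0.005,0,0,0,0],[0.02,0.005,0,0,0,0],[0.02,0.005,0,0,0,0],[0.02,0.005,0,0,0,0],[0.015,0.004,0,0,0,0],[0,0,0,0,0,0],[0,0,0,0,0,0]]' -1
python3 - <<'E'
from h import *
S=camera("scene")["color"][170:290,200:340]
cv2.imwrite('pics/s6.png',cv2.resize(S,None,fx=5,fy=5,interpolation=cv2.INTER_CUBIC))
E
```

```text
time_s: 14.15
eef_pos: [0.5939, 0.0125, 0.1288]
eef_rot: [0.0, 0.992, 0.13, 0.0]
wrist_force: [-0.1, -0.1, 1.3]
opening: 0.001
grasp_force: 0.0
time_s: 15.4
eef_pos: [0.6251, 0.0204, 0.1287]
eef_rot: [-0.0, 0.992, 0.13, 0.0]
wrist_force: [-0.9, 0.1, 1.9]
opening: -0.002
grasp_force: 0.6
```

View pics/s6.png

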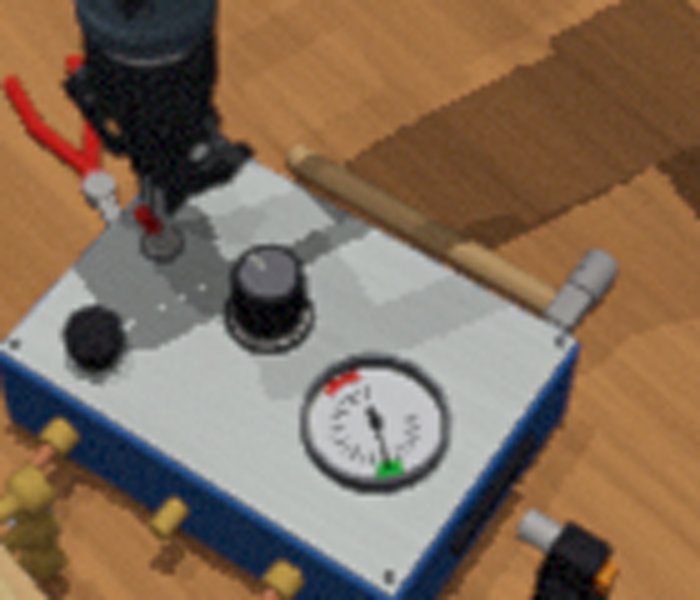

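The lever now leans back (red end at (147,217)). Keep pushing gently until the stop is felt.

```bash
python3 -m pendant '[[0.005,0.001,0,0,0,0],[0.005,0.001,0,0,0,0],[0.005,0.002,0,0,0,0],[0,0,0,0,0,0],[0,0,0,0,0,0],[0,0,0,0,0,0],[0,0,0,0,0,0],[0,0,0,0,0,0],[0,0,0,0,0,0],[0,0,0,0,0,0]]' -1
```

```text
time_s: 16.7
eef_pos: [0.6277, 0.0211, 0.1286]
eef_rot: [-0.0, 0.992, 0.13, -0.0]
wrist_force: [-4.0, -0.7, -0.9]
opening: 0.001
grasp_force: 1.3
```

```bash
python3 -m pendant '[[0.005,0.001,0,0,0,0],[0.005,0.001,0,0,0,0],[0.005,0.002,0,0,0,0],[0,0,0,0,0,0],[0,0,0,0,0,0],[0,0,0,0,0,0],[0,0,0,0,0,0],[0,0,0,0,0,0],[0,0,0,0,0,0],[0,0,0,0,0,0]]' -1
```

```text
time_s: 17.95
eef_pos: [0.6284, 0.0214, 0.1282]
eef_rot: [0.0, 0.992, 0.13, -0.003]
wrist_force: [-12.3, -3.4, 4.0]
opening: -0.001
grasp_force: 6.6
```

Force rose with hardly any travel: at the stop. Back off and look.

```bash
python3 -m pendant '[[-0.03,-0.008,0,0,0,0],[-0.05,-0.013,0,0,0,0],[-0.05,-0.013,0,0,0,0],[-0.05,-0.013,0,0,0,0],[0,0,0.15,0,0,0],[0,0,0.2,0,0,0],[-0.1,-0.1,0.1,0,0,0],[-0.1,-0.1,0,0,0,0],[0,0,0,0,0,0],[0,0,0,0,0,0]]' -1
python3 - <<'E'
from h import *
S=camera("scene")
T=camera("top")
a=cv2.resize(S["color"][175:290,200:325],None,fx=4,fy=4,interpolation=cv2.INTER_CUBIC)
b=cv2.resize(T["color"][125:210,210:275],None,fx=4.6,fy=460/85,interpolation=cv2.INTER_CUBIC)
cv2.imwrite('pics/s7.png',np.hstack([a,b]))
for n,c,(u0,v0,u1,v1) in(('s',S,(222,195,245,230)),('t',T,(240,150,260,175))):
    C=c["color"].astype(int)[v0:v1,u0:u1];m=(C[...,2]>C[...,1]+80)&(C[...,2]>C[...,0]+80);y,x=np.nonzero(m);print(n,m.sum(),x.mean()+u0,y.mean()+v0,onplane(c,x.mean()+u0,y.mean()+v0,.134))
E
```

```text
time_s: 19.2
eef_pos: [0.5548, -0.0274, 0.2187]
eef_rot: [-0.0, 0.992, 0.129, 0.0]
wrist_force: [0.1, -0.1, -0.7]
opening: -0.004
grasp_force: 0.0
s 6 227.0 213.5 [0.6479548 0.0241313 0.134    ]
t 0 nan nan [nan nan nan]<stdin>:8: RuntimeWarning: Mean of empty slice.
  ret = ret.dtype.type(ret / rcount)
```

View pics/s7.png

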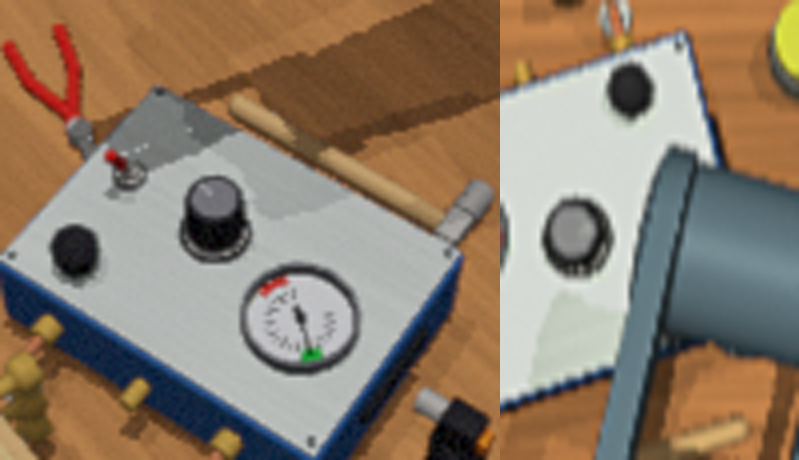

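The lever (red end at (113,159)) leans fully back, where the open position projects. The needle is in the green at (312,355), the knob is down, and nothing else has moved.

```bash
python3 -c "
from bench import ctrl;print(ctrl.hand_in())"
```

```text
the job is handed in; nothing more can be done
None
```

The job is handed in at about 19 s: the knob is pushed down and locked with the needle in the middle of the green band, the red toggle is pushed to its stop away from the worker, and the tools and jars look undisturbed in the last pictures.

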